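Let two wrist pins out of the roll rack

TASK

The two pistons on the bench are waiting for their wrist pins: let two thick pins roll down into the trough of the thick-pin rack, one at each stroke of its rocking lever. With a fingertip press the lever's pad all the way down so that its gate lifts and a pin rolls out, let the lever come all the way back up, then do the same once more and leave the lever up. Only push the pad: do not touch or pick up any pin, let no third pin out, and leave the thin-pin rack and the loose engine parts as they are.

Things in the scene. Friction and masses are not known exactly. Their poses are not given: they have to be found in the camera images.
- thick_rack: Rack of thick pins, fixed to the bench: green sheet-steel gravity roll rack, 275 mm long, 112 mm wide. Its lane slopes down 0.22 rad towards its -x, to a catch trough with a lip; four thick pins lie across the lane. Origin: on the bench, on the centre line, 10 mm uphill of the lever's pivot (82 mm up); +x up the lane, z up. thin_rack is the same in small; which one is left or right changes.
- thick_lever (a joint): Rocking lever over the thick_rack's lane, turning about the rack's y axis; rad. 0 = rest: pad end up, gate end down before the first pin. 0.50 = pad pressed to its stop: gate lifted, first pin rolls out, a sprung hold-back stops the second. Springs back; pressing takes 4 to 5 N all the way to the rigid stop. The pin is freed near the end of the stroke; let up, the next pin rolls to the gate.
- thick_pad (a point): Centre of the top face of the black rubber press pad at the uphill end of the thick_rack's lever, 68 mm (along the lane) by 40 mm, the rack's highest part. In the rack's frame at rest: x 45 mm, 148 mm above the bench; pressed to the stop: x 70 mm, 114 mm above the bench (arc of 86 mm radius about the pivot). It leans 0.42 rad at rest, rising uphill, and 0.08 rad the other way when pressed.
- thick_trough (a point): Centre of the floor of the catch trough at the low (-x) end of the thick_rack, between gate and lip, 93 mm long, 82 mm wide, with room for two thick pins; axes as the rack's. 21 mm above the bench.
- thick_pin1: Thick wrist pin number 1 counted from the gate up the lane: a bright hollow steel cylinder, 36 mm diameter, 76 mm long, about 0.4 kg, lying across the lane and free to roll. Origin at its centre; it lies along its y axis, the other axes turn as it rolls.
- thick_pin2: Thick wrist pin number 2 counted from the gate up the lane: a bright hollow steel cylinder, 36 mm diameter, 76 mm long, about 0.4 kg, lying across the lane and free to roll. Origin at its centre; it lies along its y axis, the other axes turn as it rolls.
- thick_pin3: Thick wrist pin number 3 counted from the gate up the lane: a bright hollow steel cylinder, 36 mm diameter, 76 mm long, about 0.4 kg, lying across the lane and free to roll. Origin at its centre; it lies along its y axis, the other axes turn as it rolls.
- thick_pin4: Thick wrist pin number 4 counted from the gate up the lane: a bright hollow steel cylinder, 36 mm diameter, 76 mm long, about 0.4 kg, lying across the lane and free to roll. Origin at its centre; it lies along its y axis, the other axes turn as it rolls.
- thin_rack: The rack of thin pins, to be left alone: the same green rack in small, 184 mm long, 92 mm wide over its foot plate, with three thin pins. Origin and axes as the thick_rack's.
- thin_lever (a joint): The lever of the thin_rack, to be left alone; 0 at rest, up to 0.50 rad when pressed. Its pad is 68 mm by 40 mm too.
- thin_pin1: Thin wrist pin number 1 from the gate of the thin_rack: steel, 24 mm diameter, 56 mm long. Origin at its centre. Not to be touched.
- thin_pin2: Thin wrist pin number 2 from the gate of the thin_rack: steel, 24 mm diameter, 56 mm long. Origin at its centre. Not to be touched.
- thin_pin3: Thin wrist pin number 3 from the gate of the thin_rack: steel, 24 mm diameter, 56 mm long. Origin at its centre. Not to be touched.
- piston1: Aluminium piston standing on the bench, 100 mm diameter, 100 mm high, loose; origin at the centre of its underside. Bystander.
- piston2: A second piston like piston1. Bystander.
- con_rod: Dark steel connecting rod lying flat, 222 mm long, 26 mm thick; origin mid-length on its underside, big end at its +x. Bystander.
- valve_spring: Standing coil valve spring, 36 mm diameter, 56 mm high; origin under it. Bystander between the racks.
- rocker_arm: Steel rocker arm lying on the bench, about 95 mm long, 25 mm high; origin under it. Bystander between the racks.
- valve: Engine valve standing on its 42 mm head, stem up, 116 mm high; origin under it. Bystander between the racks, topples easily.
- seat_ring: Steel valve-seat ring lying flat, 48 mm diameter, 12 mm high; origin under it. Bystander.
Mind the look-alikes: they are no part of the job. Leave any green look-alike of the thick_pin3 alone.

How it is judged:
By the outcome, as a careful person would: the job done as asked, in the order asked, and still so for the second after the job is handed in, with the robot touching nothing.
It also fails if it takes over 42 s, if anything falls off the work surface, if the arm or the gripper's body presses on something with over 40 N, if the wrist force passes 120 N, or if a joint passes its speed limit or range.

ROBOT

A 7-joint arm with a two-finger parallel gripper is mounted at the origin on the work surface. World frame = base frame: x ahead of the robot, y to its left, z up, the work surface at z = 0. Lengths are in m, angles in degrees, forces in N, time in s.
With the tool pointing down it reaches from about 0.425 to 0.875 m from the base axis. Payload 4.7 kg.
Tool frame: the origin (TCP) lies midway between the tips of the shut fingers; the grasp point (between the pads) lies 19 mm behind it; z points along the fingers, x is the direction in which the jaws open and shut, and the axes are right-handed (so a half turn about z gives the same grasp; the last joint's range is limited). The gripper opens to 87 mm and grips with 3 to 60 N. Pads are 19 mm wide; open, the fingers measure 117 mm over their backs; the gripper's body (75 mm by 190 mm) begins 51 mm behind the grasp point.
Start: joints at [75.808, 18.392, -4.016, 83.108, 1.295, 78.541, -3.26], TCP at [0.168, -0.628, 0.223] pointing down, gripper open.
Joint ranges: [-163.93, 163.93], [-17.29, 119.83], [-79.2, 71.16], [3.27, 140.29], [-89.18, 269.18], [5.43, 117.66], [-154.24, 154.24]. Speed limits (degrees/s): [147.25, 147.25, 180, 180, 180, 180, 180].

INTERFACE

Orientations are given as [roll, pitch, yaw] about the fixed x, y, z axes, in that order (R = Rz(yaw) Ry(pitch) Rx(roll)).
In Python, from cell import env gives the robot as it stands.
- The arm moves only by the tool carry_out, never from a script. Its argument "plan" is a list of rows, each an object with "grip": the closure, from 0 (fully open) to 1 (shut); "dp": the shift along the tool's x, y, z in m, a list of three; "rotation": the turn, a rotation vector about the tool's x, y, z in degrees, a list of three. In form: [{"grip": grip, "dp": [dx, dy, dz], "rotation": [wx, wy, wz]}, ...]. A call has 1 to 8 rows; each row shifts and turns the pose as measured when the row begins, along the tool's axes as they then stand; what a row does not reach is not made up. A row lasts 1/12 s, in which the tool goes at most 41.7 mm and 7.16 degrees, less where a joint would pass 70% of its speed; a pose out of reach is approached as far as the arm can. A call is refused whole if a number of a shift passes 0.0417 or a number of a turn 7.16, either way. A call with a gripper value outside its range is refused whole. The fingers move at their own pace and stop on an object; "force" is the grip in N (left out, the last holds). Time passes only in rows, so rows that do not move let the fingers close. It gives the time, the measured TCP pose, the force and the opening at its end, in the units of the state.
- env.get_obs(): the state, without advancing time (a new reading comes with each control period).
- env.read_camera(name): name is "scene" or "side" or "wrist"; returns the picture (384x512x3 uint8, red, green, blue); there is no depth.
- env.camera_params(name): a dict with "fx", "fy", "cx", "cy" (pixels), "R" (3x3) and "t" (3): a world point X has camera coordinates R X + t. Camera axes: x right, y down, z forward; pixel columns grow to the right and rows downward; lengths in m; the calibration is good to about 2 mm. A picture is of the moment at which its call begins: read the wrist's pose just before it. camera_params takes no time and is no camera call; for the wrist camera it gives the pose at the moment of the call.
- env.sign_off(): hands the job in, once; it reports no verdict.
The state is a dict: "time_s": time; "qpos": joint angles; "joint_velocities": joint speeds; "effort": joint torques, N m; "tool_pos": TCP position; "tool_rot": TCP orientation; "force": force on the tool from outside, world axes, zero at the start; "wrist_torque": the same for the moment, N m; "grip_width": finger opening in m.
Only numpy, scipy, OpenCV 4.12 (cv2) and the standard library are available. Lean on these libraries where they do the work, as an engineer would, in place of code of your own. Each camera call takes 0.05 s, during which the arm holds its last target. There are 200 camera calls.

## Working session

There is one attempt and no reset: what is moved stays moved. The work goes in short steps, Python scripts to look and compute and a tool call to move; the robot and the scene stay as the last step left them, time stands still between calls to the robot, and variables do not carry over. Pictures are saved under pics/ and viewed, about 8 in all and at most 12, crops included, and the job is handed in when it is done.

Besides the shell and the picture viewer there is one more tool, called after "Emit:" as a command line: name --argument value ..., lists and objects as JSON in quotes. carry_out: Moves the arm, as the interface text tells. Its arguments: {"type":"object","properties":{"plan":{"type":"array","items":{"type":"object","properties":{"grip":{"type":"number"},"dp":{"type":"array","items":{"type":"number"}},"rotation":{"type":"array","items":{"type":"number"}}}}},"force":{"type":"number"}},"required":["plan"]}

```bash
ls; mkdir -p pics
python3 - <<'E'
from cell import env
import cv2
print(env.get_obs())
for n in ("scene","side"):
    cv2.imwrite(f"pics/{n}0.png",cv2.resize(env.read_camera(n)[:,:,::-1],(800,600),interpolation=cv2.INTER_CUBIC))
    print(n,env.camera_params(n))
E
```

```text
pics
{'time_s': 0.0, 'qpos': array([75.80861888, 18.437512  , -4.01448713, 83.17505856,  1.29538849,
       78.5404543 , -3.26062829]), 'joint_velocities': array([ 0.02869299,  0.02831424, -0.01332448, -0.08596836, -0.09318004,
        0.12847059, -0.03765829]), 'effort': array([ 3.57674198e-04, -4.91292858e+01, -4.04048776e-01, -3.12536180e+01,
       -6.42142701e-02,  4.37211629e-02,  1.94498421e-04]), 'tool_pos': array([ 0.16801845, -0.62733703,  0.22147754]), 'tool_rot': array([ 1.79993514e+02,  1.07764686e-01, -7.50004138e+01]), 'force': array([-0.50779277,  0.42757964,  0.0758949 ]), 'wrist_torque': array([0.02330776, 0.01710712, 0.00758514]), 'grip_width': 0.08703605531667158}
scene {'fx': 428.16648850797316, 'fy': 428.16648850797316, 'cx': 253.2390221233903, 'cy': 195.82571571972807, 'R': array([[-0.88312373,  0.46900304, -0.01134121],
       [ 0.36194704,  0.66576087, -0.65250042],
       [-0.29847415, -0.58034353, -0.75770349]]), 't': array([ 0.41605266, -0.08873566,  1.30392217])}
side {'fx': 361.70828091026635, 'fy': 361.70828091026635, 'cx': 259.4255478174747, 'cy': 195.51135309480273, 'R': array([[ 0.9657018 , -0.25960801,  0.00486881],
       [-0.15097747, -0.57667101, -0.80290494],
       [ 0.21124826,  0.77463167, -0.5960872 ]]), 't': array([-0.44393499,  0.18013136,  1.02118305])}
```

View pics/scene0.png

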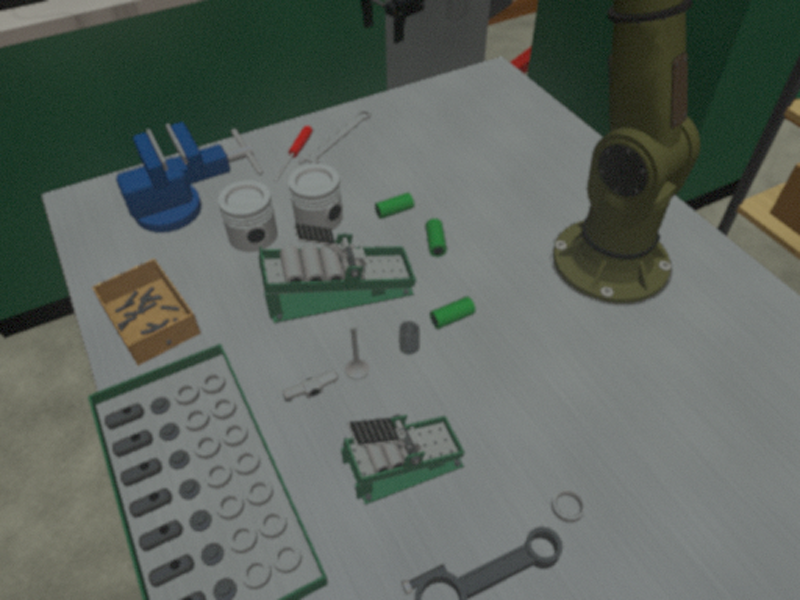

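View pics/side0.png

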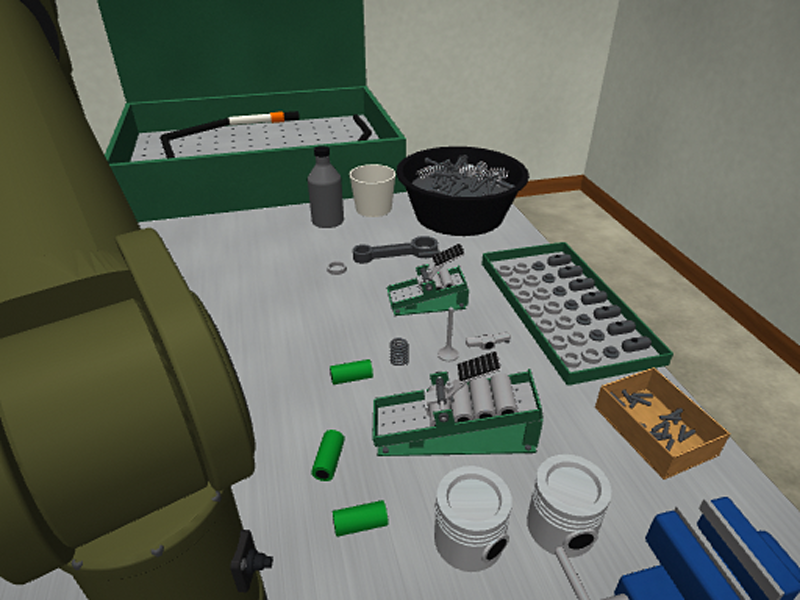

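The thick rack is at about (335,275) in the scene view and (455,415) in the side view. Its trough end faces the robot and its pad is uphill. The thin rack is the one at (405,455) in the scene view. Next I'll enlarge both views of the thick rack.

Run:
```python
from cell import env
import cv2,numpy as np
a=env.read_camera("scene")[135:215,155:275,::-1]   # x5
b=env.read_camera("side")[215:300,225:355,::-1]
a=cv2.resize(a,(600,400),interpolation=cv2.INTER_CUBIC); b=cv2.resize(b,(650,425),interpolation=cv2.INTER_CUBIC)
cv2.imwrite("pics/a1.png",a);cv2.imwrite("pics/b1.png",b)
```

```text
(no output)
```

View pics/a1.png

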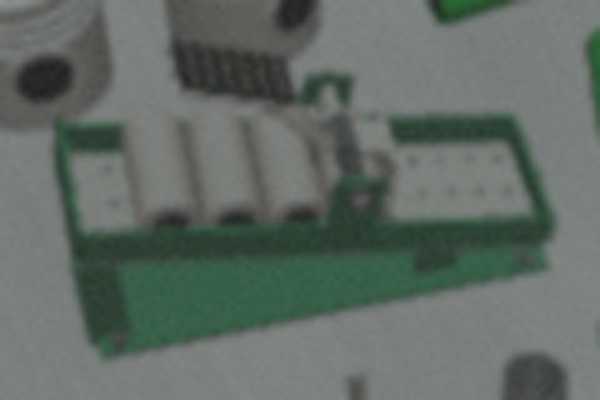

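View pics/b1.png

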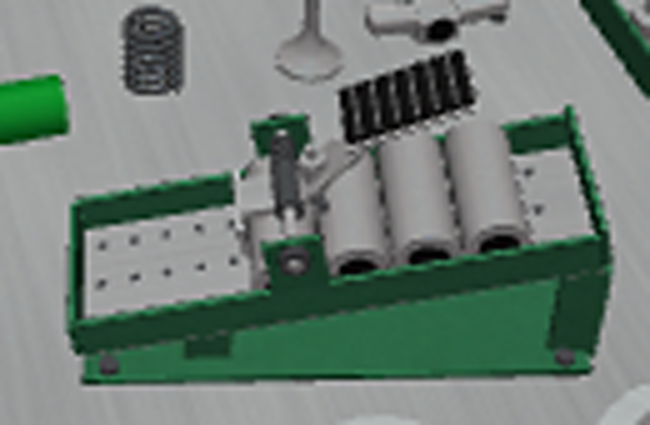

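```bash
cat > h.py <<'E'
from cell import env
import numpy as np
P={n:env.camera_params(n) for n in("scene","side")}
O={"scene":(155,135),"side":(225,215)}
def ray(n,c):
    p=P[n];u=(np.array(c)+.5)/5-.5+O[n]
    d=p["R"].T@np.array([(u[0]-p["cx"])/p["fx"],(u[1]-p["cy"])/p["fy"],1]);return -p["R"].T@p["t"],d
def plane(n,c,z):
    o,d=ray(n,c);return o+d*(z-o[2])/d[2]
def tri(a,b):
    A=0;B=0;L=[]
    for n,c in(("scene",a),("side",b)):
        o,d=ray(n,c);d=d/np.linalg.norm(d);M=np.eye(3)-np.outer(d,d);A=A+M;B=B+M@o;L.append((o,M))
    x=np.linalg.solve(A,B);return x,[np.linalg.norm(M@(x-o))*1e3 for o,M in L]
E
python3 - <<'E'
from h import *
np.set_printoptions(precision=4,suppress=True)
for n,cs in(("scene",[(103,357),(548,268)]),("side",[(82,382),(590,372)])):
    q=[plane(n,c,0.001) for c in cs];d=q[0]-q[1];print(n,q,np.linalg.norm(d),np.degrees(np.arctan2(d[1],d[0])))
# pad corners: scene order farleft.. ; side matched
S=[(172,42),(290,62),(298,103),(180,88)];D=[(475,105),(352,142),(340,90),(463,50)]
for a,b in zip(S,D):print(tri(a,b))
print("centre",tri((235,73),(407,97)))
print(plane("scene",(235,73),.148),plane("side",(407,97),.148))
# rim top corners: downhill/uphill
for a,b in(((515,118),(75,325)),((60,122),(605,240)),((552,225),(75,200)),((80,240),(570,110))):print(tri(a,b))
E
```

```text
scene [array([ 0.6326, -0.1664,  0.001 ]), array([ 0.379 , -0.1052,  0.001 ])] 0.2609565616836792 -13.568264024091317
side [array([ 0.3542, -0.2091,  0.001 ]), array([ 0.6109, -0.2704,  0.001 ])] 0.2638577094602742 166.57302318317
(array([ 0.5482, -0.2209,  0.1597]), [np.float64(1.2786399203688443), np.float64(1.2786399203687648)])
(array([ 0.4912, -0.2038,  0.1335]), [np.float64(3.327953077462047), np.float64(3.3279530774620496)])
(array([ 0.4993, -0.1694,  0.1354]), [np.float64(0.9889694997588946), np.float64(0.9889694997589076)])
(array([ 0.5579, -0.1837,  0.1612]), [np.float64(0.520849421097899), np.float64(0.5208494210980039)])
centre (array([ 0.5242, -0.1949,  0.1475]), [np.float64(1.3895501149575415), np.float64(1.38955011495766)])
[ 0.5231 -0.1938  0.148 ] [ 0.5253 -0.1958  0.148 ]
(array([ 0.3528, -0.1968,  0.032 ]), [np.float64(1.339233752831746), np.float64(1.3392337528317302)])
(array([ 0.6077, -0.2622,  0.0925]), [np.float64(0.8789522494714421), np.float64(0.8789522494715424)])
(array([ 0.3736, -0.1102,  0.0305]), [np.float64(0.2209676616242071), np.float64(0.22096766162420145)])
(array([ 0.6305, -0.172 ,  0.0926]), [np.float64(1.3729478293934538), np.float64(1.3729478293935788)])
```

Emit:
carry_out --plan '[{"grip": 1, "dp": [0, 0, 0], "rotation": [0, 0, 7.1]}, {"grip": 1, "dp": [0, 0, 0], "rotation": [0, 0, 7.1]}, {"grip": 1, "dp": [0, 0, 0], "rotation": [0, 0, 7.1]}, {"grip": 1, "dp": [0, 0, 0], "rotation": [0, 0, 7.1]}, {"grip": 1, "dp": [-0.031, -0.015, 0], "rotation": [0, 0, 0]}, {"grip": 1, "dp": [-0.031, -0.015, 0], "rotation": [0, 0, 0]}, {"grip": 1, "dp": [-0.031, -0.015, 0], "rotation": [0, 0, 0]}, {"grip": 1, "dp": [-0.031, -0.015, 0], "rotation": [0, 0, 0]}]' --force 20

```text
time_s: 0.87
tool_pos: [0.2493, -0.5245, 0.2175]
tool_rot: [179.6, 0.0, -105.3]
force: [0.5, -0.4, 0.3]
grip_width: 0.0417
```

Emit:
carry_out --plan '[{"grip": 1, "dp": [-0.035, -0.017, 0], "rotation": [0, 0, -1.5]}, {"grip": 1, "dp": [-0.035, -0.017, 0], "rotation": [0, 0, 0]}, {"grip": 1, "dp": [-0.035, -0.017, 0], "rotation": [0, 0, 0]}, {"grip": 1, "dp": [-0.035, -0.017, 0], "rotation": [0, 0, 0]}, {"grip": 1, "dp": [-0.035, -0.017, 0], "rotation": [0, 0, 0]}, {"grip": 1, "dp": [-0.035, -0.017, 0], "rotation": [0, 0, 0]}, {"grip": 1, "dp": [-0.035, -0.017, 0], "rotation": [0, 0, 0]}, {"grip": 1, "dp": [-0.035, -0.017, 0], "rotation": [0, 0, 0]}]'

```text
time_s: 1.53
tool_pos: [0.4543, -0.2741, 0.2159]
tool_rot: [179.5, -0.1, -104.0]
force: [0.8, -0.8, -0.9]
grip_width: 0.001
```

```bash
cat > s.py <<'E'
from h import *
from scipy.spatial.transform import Rotation as Ro
def st():
    s=env.get_obs();R=Ro.from_euler("xyz",s["tool_rot"],degrees=True).as_matrix()
    u=np.array([.9724,-.2334,0]);c=np.array([.5242,-.1949,0])-.045*u
    r=np.array(s["tool_pos"])-c; v=np.array([.2334,.9724,0])
    print("t %.2f rackxyz mm"%s["time_s"],np.round([1e3*r@u,1e3*r@v,1e3*s["tool_pos"][2]],1),"F",np.round(s["force"],1),"rot",np.round(s["tool_rot"],1),"w",s["grip_width"])
    return s,R,c,u,v
def to(x,y,z):
    s,R,c,u,v=st();print("tool dp mm",np.round(1e3*R.T@(c+x*u+y*v+np.array([0,0,z])-s["tool_pos"]),1))
E
python3 -c "
from s import *
to(.047,0,.19)"
```

```text
t 1.53 rackxyz mm [ -4.5 -93.3 215.9] F [ 0.8 -0.8 -0.9] rot [ 1.795e+02 -1.000e-01 -1.040e+02] w 0.0010031322853946952
tool dp mm [-93.8 -50.9  25.3]
```

Emit:
carry_out --plan '[{"grip": 1, "dp": [-0.028, -0.015, 0], "rotation": [0, 0, 0]}, {"grip": 1, "dp": [-0.028, -0.015, 0], "rotation": [0.4, 0, 0]}, {"grip": 1, "dp": [-0.024, -0.014, 0.006], "rotation": [0, 0, 0]}, {"grip": 1, "dp": [-0.012, -0.006, 0.01], "rotation": [0, 0, 0]}, {"grip": 1, "dp": [0, 0, 0.005], "rotation": [0, 0, 0]}, {"grip": 1, "dp": [0, 0, 0], "rotation": [0, 0, 0]}]'

```text
time_s: 2.03
tool_pos: [0.5335, -0.1801, 0.1945]
tool_rot: [-179.9, 0.2, -103.0]
force: [0.1, -0.4, 0.5]
grip_width: 0.0003
```

```bash
python3 -c "
from s import *
import cv2
to(.047,0,.16)
a=env.read_camera('scene')[115:215,155:275,::-1];b=env.read_camera('side')[190:290,235:355,::-1]
cv2.imwrite('pics/c2.png',np.hstack([cv2.resize(i,(400,333),interpolation=cv2.INTER_CUBIC) for i in(a,b)]))"
```

```text
t 2.03 rackxyz mm [ 50.6  16.6 194.5] F [ 0.1 -0.4  0.5] rot [-179.9    0.2 -103. ] w 0.00028876891525377046
tool dp mm [16.6  3.8 34.5]
```

View pics/c2.png

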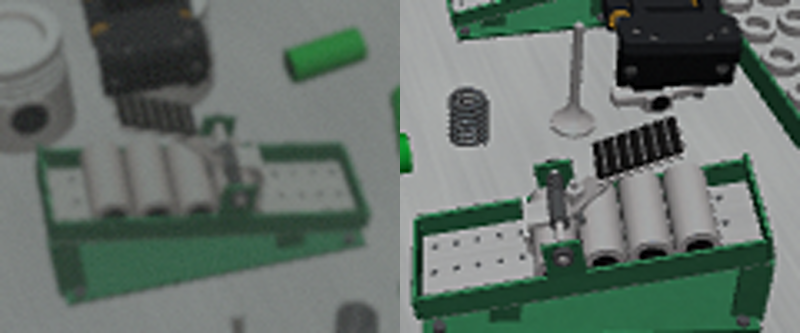

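```bash
python3 -c "
from s import *
import cv2
s,*_=st()
for n in P:
    for z in(0,.07):
        q=P[n]['R']@(s['tool_pos']+np.array([0,0,z]))+P[n]['t'];print(n,z,q[:2]/q[2]*P[n]['fx']+[P[n]['cx'],P[n]['cy']])
a=env.read_camera('scene')[85:205,155:275,::-1];b=env.read_camera('side')[130:250,255:375,::-1]
cv2.imwrite('pics/d2.png',np.hstack([cv2.resize(i,(400,400),interpolation=cv2.INTER_CUBIC) for i in(a,b)]))"
```

```text
t 2.13 rackxyz mm [ 50.7  15.2 195.4] F [-0.2 -0.7  0.3] rot [-179.8    0.2 -103.1] w 0.0004809177079273132
scene 0 [197.98622931 139.85677092]
scene 0.07 [194.86836809 118.38285653]
side 0 [308.55864472 215.04655423]
side 0.07 [311.16137391 191.67778891]
```

View pics/d2.png

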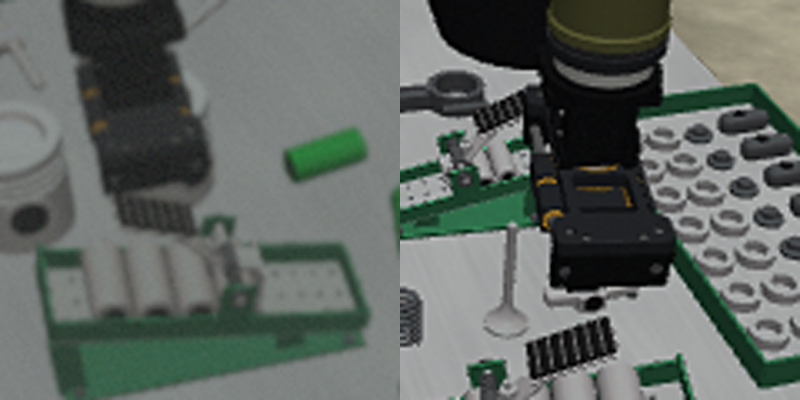

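The body overhangs the fingers on both sides, so it hides them from both cameras. The projected TCP agrees with the picture. I'm 15 mm off across the lane, so I'll centre first and then come down.

Emit:
carry_out --plan '[{"grip": 1, "dp": [0.01, 0.002, 0], "rotation": [0, 0, 0]}, {"grip": 1, "dp": [0.006, 0.002, 0.005], "rotation": [0, 0, 0]}, {"grip": 1, "dp": [0, 0, 0.01], "rotation": [0, 0, 0]}, {"grip": 1, "dp": [0, 0, 0.008], "rotation": [0, 0, 0]}, {"grip": 1, "dp": [0, 0, 0.003], "rotation": [0, 0, 0]}, {"grip": 1, "dp": [0, 0, 0], "rotation": [0, 0, 0]}]'

```text
time_s: 2.73
tool_pos: [0.5223, -0.2059, 0.1687]
tool_rot: [-179.6, -0.1, -103.9]
force: [-0.2, -0.4, 0.0]
grip_width: 0.0002
```

```bash
python3 -c "
from s import *
to(.047,0,.158)"
```

```text
t 2.73 rackxyz mm [ 45.7 -11.1 168.7] F [-0.2 -0.4  0. ] rot [-1.796e+02 -1.000e-01 -1.039e+02] w 0.00017140100566312867
tool dp mm [-11.1  -1.2  10.7]
```

Emit:
carry_out --plan '[{"grip": 1, "dp": [0, 0, 0], "rotation": [0, 0, 0]}, {"grip": 1, "dp": [-0.005, 0, 0], "rotation": [0, 0, 0]}, {"grip": 1, "dp": [-0.003, 0, 0], "rotation": [0, 0, 0]}, {"grip": 1, "dp": [0, 0, 0], "rotation": [0, 0, 0]}, {"grip": 1, "dp": [0, 0, 0], "rotation": [0, 0, 0]}]'

```text
time_s: 3.15
tool_pos: [0.5247, -0.1959, 0.1683]
tool_rot: [-179.7, -0.0, -103.8]
force: [-1.0, -0.7, 0.6]
grip_width: 0.0004
```

```bash
python3 -c "
from s import *
to(.047,0,.158)"
```

```text
t 3.15 rackxyz mm [ 45.7  -0.9 168.3] F [-1.  -0.7  0.6] rot [-179.7   -0.  -103.8] w 0.000421707192141682
tool dp mm [-0.9 -1.2 10.3]
```

Emit:
carry_out --plan '[{"grip": 1, "dp": [0, 0, 0.004], "rotation": [0, 0, 0]}, {"grip": 1, "dp": [0, 0, 0.004], "rotation": [0, 0, 0]}, {"grip": 1, "dp": [0, 0, 0.003], "rotation": [0, 0, 0]}, {"grip": 1, "dp": [0, 0, 0.002], "rotation": [0, 0, 0]}, {"grip": 1, "dp": [0, 0, 0.002], "rotation": [0, 0, 0]}]'

```text
time_s: 3.57
tool_pos: [0.5259, -0.1955, 0.1529]
tool_rot: [-179.5, -0.0, -103.7]
force: [0.9, -0.8, 3.3]
grip_width: 0.0
```

```bash
python3 -c "
from s import *
to(.07,0,.114)"
```

```text
t 3.57 rackxyz mm [ 46.8  -0.2 152.9] F [ 0.9 -0.8  3.3] rot [-179.5   -0.  -103.7] w 3.149749385208825e-05
tool dp mm [ -0.3 -22.9  39.1]
```

Emit:
carry_out --plan '[{"grip": 1, "dp": [0, -0.004, 0.004], "rotation": [0, 0, 0]}, {"grip": 1, "dp": [0, -0.004, 0.004], "rotation": [0, 0, 0]}, {"grip": 1, "dp": [0, -0.003, 0.005], "rotation": [0, 0, 0]}, {"grip": 1, "dp": [0, -0.003, 0.005], "rotation": [0, 0, 0]}, {"grip": 1, "dp": [0, -0.002, 0.005], "rotation": [0, 0, 0]}]'

```text
time_s: 3.98
tool_pos: [0.5438, -0.1998, 0.1297]
tool_rot: [-179.4, -0.0, -103.7]
force: [-0.4, -0.5, 2.8]
grip_width: 0.0003
```

```bash
python3 -c "
from s import *
to(.07,0,.114)"
```

```text
t 3.98 rackxyz mm [ 65.2  -0.2 129.7] F [-0.4 -0.5  2.8] rot [-179.4   -0.  -103.7] w 0.0003370527832983978
tool dp mm [-0.2 -4.7 15.7]
```

Emit:
carry_out --plan '[{"grip": 1, "dp": [0, -0.001, 0.005], "rotation": [0, 0, 0]}, {"grip": 1, "dp": [0, -0.001, 0.005], "rotation": [0, 0, 0]}, {"grip": 1, "dp": [0, -0.001, 0.004], "rotation": [0, 0, 0]}, {"grip": 1, "dp": [0, 0, 0.004], "rotation": [0, 0, 0]}, {"grip": 1, "dp": [0, 0, 0.004], "rotation": [0, 0, 0]}]'

```text
time_s: 4.4
tool_pos: [0.5517, -0.2017, 0.1132]
tool_rot: [-179.0, -0.1, -103.7]
force: [-14.0, 4.5, 39.1]
grip_width: 0.0004
```

```bash
python3 -c "
from s import *
to(.07,0,.114)"
```

```text
t 4.40 rackxyz mm [ 73.3  -0.2 113.2] F [-14.    4.5  39.1] rot [-1.790e+02 -1.000e-01 -1.037e+02] w 0.0004215650990561725
tool dp mm [-0.2  3.3 -0.9]
```

At the rigid stop with 39 N. I'll ease off slightly, hold so the pin can roll, and look.

Emit:
carry_out --plan '[{"grip": 1, "dp": [0, 0, -0.0005], "rotation": [0, 0, 0]}, {"grip": 1, "dp": [0, 0, 0.001], "rotation": [0, 0, 0]}, {"grip": 1, "dp": [0, 0, 0.001], "rotation": [0, 0, 0]}, {"grip": 1, "dp": [0, 0, 0.001], "rotation": [0, 0, 0]}]'

```text
time_s: 4.73
tool_pos: [0.552, -0.2019, 0.1145]
tool_rot: [-178.9, -0.2, -103.7]
force: [-0.7, -0.1, 8.5]
grip_width: 0.0002
```

```bash
python3 -c "
from s import *
import cv2
a=env.read_camera('scene')[95:215,155:275,::-1];b=env.read_camera('side')[190:310,225:345,::-1]
to(.07,0,.114)
cv2.imwrite('pics/e2.png',np.hstack([cv2.resize(i,(400,400),interpolation=cv2.INTER_CUBIC) for i in(a,b)]))"
```

```text
t 4.83 rackxyz mm [ 73.6  -0.3 114.5] F [-0.7  0.7  7.9] rot [-178.9   -0.2 -103.7] w 0.0005217460217715504
tool dp mm [-0.3  3.6  0.5]
```

View pics/e2.png

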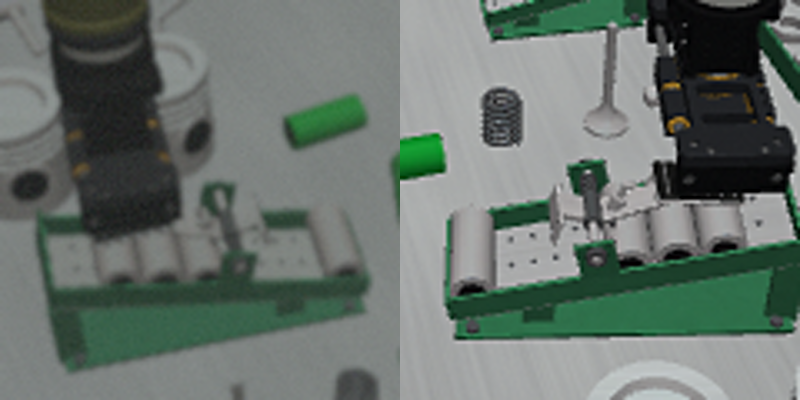

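Pin 1 lies at the lip of the trough (scene crop about (335,245), side crop about (470,250)), and the other three are held back. Now I'll let the lever up along the reversed arc.

Emit:
carry_out --plan '[{"grip": 1, "dp": [0, 0, -0.005], "rotation": [0, 0, 0]}, {"grip": 1, "dp": [0, 0.002, -0.006], "rotation": [0, 0, 0]}, {"grip": 1, "dp": [0, 0.003, -0.006], "rotation": [0, 0, 0]}, {"grip": 1, "dp": [0, 0.004, -0.006], "rotation": [0, 0, 0]}, {"grip": 1, "dp": [0, 0.004, -0.006], "rotation": [0, 0, 0]}, {"grip": 1, "dp": [0, 0.004, -0.006], "rotation": [0, 0, 0]}, {"grip": 1, "dp": [0, 0.003, -0.006], "rotation": [0, 0, 0]}, {"grip": 1, "dp": [0, 0, -0.004], "rotation": [0, 0, 0]}]'

```text
time_s: 5.5
tool_pos: [0.5269, -0.196, 0.1598]
tool_rot: [-179.3, -0.2, -103.8]
force: [0.9, -0.1, -1.0]
grip_width: 0.0007
```

Emit:
carry_out --plan '[{"grip": 1, "dp": [0, 0, -0.004], "rotation": [0, 0, 0]}, {"grip": 1, "dp": [0, 0, -0.002], "rotation": [0, 0, 0]}, {"grip": 1, "dp": [0, 0, 0], "rotation": [0, 0, 0]}, {"grip": 1, "dp": [0, 0, 0], "rotation": [0, 0, 0]}, {"grip": 1, "dp": [0, 0, 0], "rotation": [0, 0, 0]}, {"grip": 1, "dp": [0, 0, 0], "rotation": [0, 0, 0]}, {"grip": 1, "dp": [0, 0, 0], "rotation": [0, 0, 0]}]'

```text
time_s: 6.08
tool_pos: [0.5265, -0.196, 0.1659]
tool_rot: [-179.4, -0.2, -103.8]
force: [0.1, -0.3, 0.3]
grip_width: 0.0006
```

```bash
python3 -c "
from s import *
import cv2
a=env.read_camera('scene')[95:215,155:275,::-1];b=env.read_camera('side')[190:310,225:345,::-1]
to(.046,0,.166)
cv2.imwrite('pics/f2.png',np.hstack([cv2.resize(i,(400,400),interpolation=cv2.INTER_CUBIC) for i in(a,b)]))"
```

```text
t 6.18 rackxyz mm [ 47.5  -0.5 165.9] F [ 0.4 -0.4  0. ] rot [-179.4   -0.2 -103.8] w 0.00021986728349542253
tool dp mm [-0.5  1.5 -0.1]
```

View pics/f2.png

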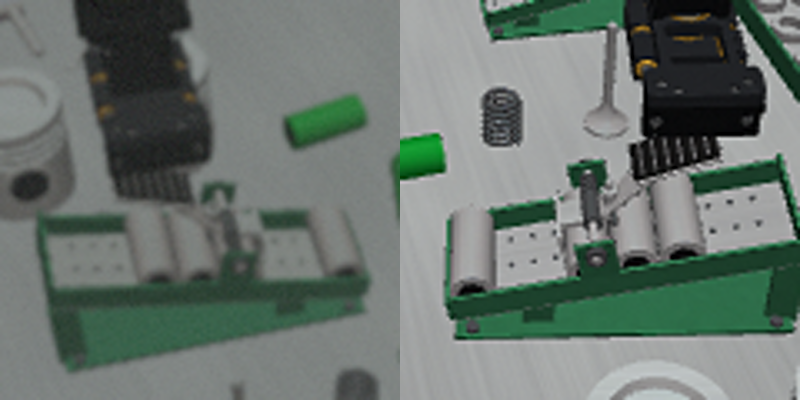

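The lever is back up with no force on the tool. The remaining pins have rolled down to the gate. Now the second stroke.

Emit:
carry_out --plan '[{"grip": 1, "dp": [0, 0.001, 0.004], "rotation": [0, 0, 0]}, {"grip": 1, "dp": [0, 0, 0.004], "rotation": [0, 0, 0]}, {"grip": 1, "dp": [0, 0, 0.003], "rotation": [0, 0, 0]}, {"grip": 1, "dp": [0, 0, 0.002], "rotation": [0, 0, 0]}]'

```text
time_s: 6.52
tool_pos: [0.5257, -0.1958, 0.1516]
tool_rot: [-179.4, -0.2, -103.8]
force: [-0.5, -0.0, -0.9]
grip_width: 0.0006
```

Emit:
carry_out --plan '[{"grip": 1, "dp": [0, -0.004, 0.004], "rotation": [0, 0, 0]}, {"grip": 1, "dp": [0, -0.004, 0.004], "rotation": [0, 0, 0]}, {"grip": 1, "dp": [0, -0.003, 0.005], "rotation": [0, 0, 0]}, {"grip": 1, "dp": [0, -0.003, 0.005], "rotation": [0, 0, 0]}, {"grip": 1, "dp": [0, -0.002, 0.005], "rotation": [0, 0, 0]}]'

```text
time_s: 6.93
tool_pos: [0.5429, -0.2001, 0.1278]
tool_rot: [-179.3, -0.2, -103.8]
force: [-0.7, -0.4, 2.3]
grip_width: 0.0002
```

```bash
python3 -c "
from s import *
to(.072,0,.114)"
```

```text
t 6.93 rackxyz mm [ 64.4  -0.6 127.8] F [-0.7 -0.4  2.3] rot [-179.3   -0.2 -103.8] w 0.00020550987054120926
tool dp mm [-0.7 -7.4 13.9]
```

Emit:
carry_out --plan '[{"grip": 1, "dp": [0, -0.002, 0.004], "rotation": [0, 0, 0]}, {"grip": 1, "dp": [0, -0.001, 0.004], "rotation": [0, 0, 0]}, {"grip": 1, "dp": [0, -0.001, 0.003], "rotation": [0, 0, 0]}, {"grip": 1, "dp": [0, 0, 0.002], "rotation": [0, 0, 0]}, {"grip": 1, "dp": [0, 0, 0.001], "rotation": [0, 0, 0]}]'

```text
time_s: 7.35
tool_pos: [0.5495, -0.2016, 0.1144]
tool_rot: [-179.2, -0.3, -103.8]
force: [-5.8, 1.7, 13.5]
grip_width: 0.0003
```

Emit:
carry_out --plan '[{"grip": 1, "dp": [0, 0, 0.0015], "rotation": [0, 0, 0]}, {"grip": 1, "dp": [0, 0, 0.0015], "rotation": [0, 0, 0]}, {"grip": 1, "dp": [0, 0, 0.001], "rotation": [0, 0, 0]}, {"grip": 1, "dp": [0, 0, 0.001], "rotation": [0, 0, 0]}, {"grip": 1, "dp": [0, 0, 0.001], "rotation": [0, 0, 0]}, {"grip": 1, "dp": [0, 0, 0.001], "rotation": [0, 0, 0]}]'

```text
time_s: 7.85
tool_pos: [0.5494, -0.2016, 0.1146]
tool_rot: [-179.2, -0.4, -103.8]
force: [-2.8, 0.7, 9.2]
grip_width: 0.0004
```

```bash
python3 -c "
from s import *
import cv2
a=env.read_camera('scene')[95:215,155:275,::-1];b=env.read_camera('side')[190:310,225:345,::-1]
to(.072,0,.114)
cv2.imwrite('pics/g2.png',np.hstack([cv2.resize(i,(400,400),interpolation=cv2.INTER_CUBIC) for i in(a,b)]))"
```

```text
t 7.95 rackxyz mm [ 71.   -0.6 114.6] F [-3.   1.9  9.1] rot [-179.2   -0.4 -103.8] w 0.000617393633554409
tool dp mm [-0.6 -1.   0.6]
```

View pics/g2.png

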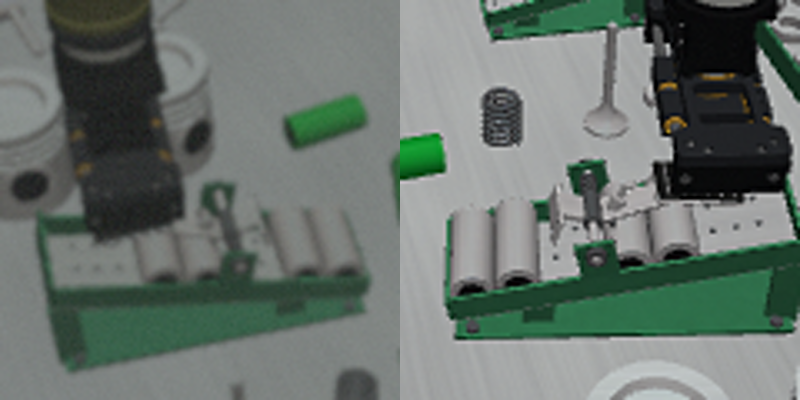

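Two pins are side by side in the trough, and two are still held back. Now I'll let the lever up and move clear.

Emit:
carry_out --plan '[{"grip": 1, "dp": [0, 0, -0.005], "rotation": [0, 0, 0]}, {"grip": 1, "dp": [0, 0.002, -0.006], "rotation": [0, 0, 0]}, {"grip": 1, "dp": [0, 0.003, -0.006], "rotation": [0, 0, 0]}, {"grip": 1, "dp": [0, 0.004, -0.006], "rotation": [0, 0, 0]}, {"grip": 1, "dp": [0, 0.004, -0.006], "rotation": [0, 0, 0]}, {"grip": 1, "dp": [0, 0.004, -0.006], "rotation": [0, 0, 0]}, {"grip": 1, "dp": [0, 0.002, -0.006], "rotation": [0, 0, 0]}, {"grip": 1, "dp": [0, 0, -0.008], "rotation": [0, 0, 0]}]'

```text
time_s: 8.62
tool_pos: [0.5256, -0.1958, 0.1649]
tool_rot: [-179.5, -0.4, -103.8]
force: [0.2, 0.5, 0.3]
grip_width: 0.0003
```

Emit:
carry_out --plan '[{"grip": 1, "dp": [0, 0, -0.012], "rotation": [0, 0, 0]}, {"grip": 1, "dp": [0, 0, -0.015], "rotation": [0, 0, 0]}, {"grip": 1, "dp": [0, 0, -0.015], "rotation": [0, 0, 0]}, {"grip": 1, "dp": [0, 0, -0.012], "rotation": [0, 0, 0]}, {"grip": 1, "dp": [0, 0, -0.008], "rotation": [0, 0, 0]}, {"grip": 1, "dp": [0, 0, 0], "rotation": [0, 0, 0]}, {"grip": 1, "dp": [0, 0, 0], "rotation": [0, 0, 0]}, {"grip": 1, "dp": [0, 0, 0], "rotation": [0, 0, 0]}]'

```text
time_s: 9.28
tool_pos: [0.5275, -0.1952, 0.2359]
tool_rot: [-179.0, -0.4, -103.8]
force: [-0.1, -0.6, -0.6]
grip_width: 0.0005
```

```bash
python3 -c "
from s import *
import cv2
a=env.read_camera('scene')[60:300,130:370,::-1];b=env.read_camera('side')[130:370,205:445,::-1]
st()
cv2.imwrite('pics/k2.png',np.hstack([cv2.resize(i,(400,400),interpolation=cv2.INTER_CUBIC) for i in(a,b)]))"
```

```text
t 9.38 rackxyz mm [ 47.9   0.4 235.2] F [-0.1 -0.8  1.1] rot [-179.1   -0.4 -103.8] w 0.0005219489502147056
```

View pics/k2.png

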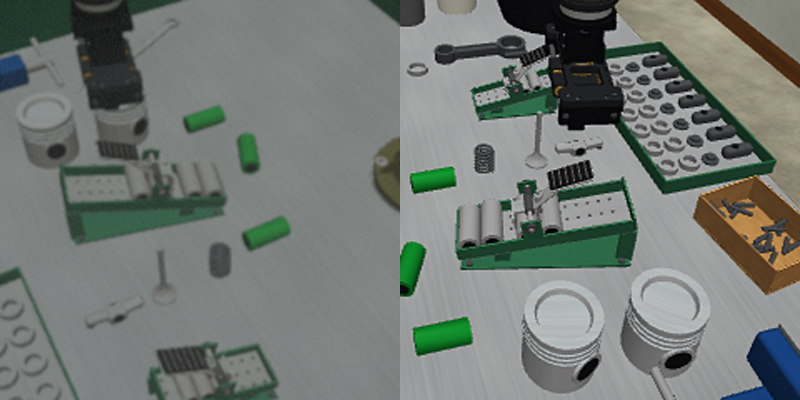

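The lever is up and two pins are in the trough. The other two wait at the gate, one of them hidden behind it. The valve still stands, and nothing else has moved. I'm handing in.

```bash
python3 -c "
from cell import env
print(env.sign_off())"
```

```text
the job is handed in; nothing more can be done
None
```

I pressed the thick rack's pad to its stop twice with the shut fingertips, letting the lever come all the way up after each stroke. I handed the job in about 9.4 s into the 42 s allowed.

**Result:** the last pictures show two thick pins side by side in the trough and the lever up. I saw one more pin in the lane; the fourth is hidden behind the gate end. The valve, spring, rocker arm, pistons, thin rack and green look-alikes look unmoved, and the fingertips are about 75 mm clear of the pad with only noise on the force reading.

**Worth noting:**
- **Force on the first stroke:** it reached 39 N at the fingertip against the rigid stop. I eased off straight away, and the second stroke read 13.5 N at most. These readings come at the end of each move, so a brief higher peak could have been missed.
- **Hidden contact point:** the gripper body hid the fingertips from both cameras. I judged the contact point from the measured pose and the force, and both agreed with the pad heights given.

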